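Cull the bad corner braces at the brew bench

TASK

Six corner braces for the keg rack lie on the red mat: pick out the two bad ones, the one whose legs are bent out of square and the one with a leg snapped short, and put both in the open drawer of the low blue unit, then push that drawer fully shut. Judge by shape only, the two finishes are both fine; leave the four sound braces where they lie and leave the brass collar and the amber jar alone too.

Things in the scene. Friction and masses are not known exactly. Their poses are not given: they have to be found in the camera images.
- bent: The bent brace, bright aluminium, 8 mm bar on its long edge, 25 mm high: its legs, each 50 mm, stand 125 degrees apart instead of 90. Origin on the underside, z up. First leg: centre line along +x at y = -19 mm, from the corner at x = -11 to its end at x = +39; the second leg ends at about (-40, +22) mm. About 70 g. A reject.
- short: The short brace, dark steel-grey, 8 mm bar on its long edge, 25 mm high: square, but its second leg is snapped off at 20 mm instead of 50. Origin on the underside, z up. First leg: centre line along +x at y = -16 mm, from the corner at x = -16 to its end at x = +34; the stump runs along +y at x = -16, only to y = +4. About 70 g. A reject.
- sound_1: Sound brace, bright aluminium: an L of 8 mm thick, 25 mm wide bar lying on its long edge (25 mm high, the L seen from above); legs 50 mm from the corner's centre line, square. Origin on the underside, z up. First leg: centre line along +x at y = -16 mm, from the corner at x = -16 to its end at x = +34; second leg along +y at x = -16, to y = +34. 70 g. Leave it.
- sound_2: Sound brace, bright aluminium: an L of 8 mm thick, 25 mm wide bar lying on its long edge (25 mm high, the L seen from above); legs 50 mm from the corner's centre line, square. Origin on the underside, z up. First leg: centre line along +x at y = -16 mm, from the corner at x = -16 to its end at x = +34; second leg along +y at x = -16, to y = +34. 70 g. Leave it.
- sound_3: Sound brace, dark steel-grey: an L of 8 mm thick, 25 mm wide bar lying on its long edge (25 mm high, the L seen from above); legs 50 mm from the corner's centre line, square. Origin on the underside, z up. First leg: centre line along +x at y = -16 mm, from the corner at x = -16 to its end at x = +34; second leg along +y at x = -16, to y = +34. 70 g. Leave it.
- sound_4: Sound brace, dark steel-grey: an L of 8 mm thick, 25 mm wide bar lying on its long edge (25 mm high, the L seen from above); legs 50 mm from the corner's centre line, square. Origin on the underside, z up. First leg: centre line along +x at y = -16 mm, from the corner at x = -16 to its end at x = +34; second leg along +y at x = -16, to y = +34. 70 g. Leave it.
- mat: Dark red silicone mat, 270 x 390 x 4 mm (x, y, z), fixed to the bench; origin at the centre of its underside. The six braces lie on it in two rows of three, in any order and turned any way, about 120 mm apart.
- unit_drawer0 (a joint): How far the one drawer of the low blue steel unit (280 mm deep, 300 wide, 90 high, fixed to the bench, front towards the robot) is pulled out, in m: 0 is fully shut, 0.198 fully out; it starts 0.145 to 0.18 out. It slides level towards the unit's front, with about 1 N of friction plus 4 N per m/s, and stays where it is left.
- drawer_floor (a point): Middle of the front edge of the drawer's inner floor, against the inside of its front, 22 mm above the bench; moves with the drawer, x points into the unit along the slide, y left, z up. Inside 235 mm long (x), 258 mm wide (y); side walls rise 46 mm, the blue front 56 mm. Pulled out q m, the floor from x = 0 to about q - 0.006 m lies open to the sky; the rest is under the unit.
- unit_drawer0_handle (a point): Middle of the drawer's steel bar handle: a bar 11 mm thick and 120 mm long along the drawer's y, 35 mm in front of the drawer's front panel, 52 mm above the bench; axes as drawer_floor's; moves with the drawer.
- nut: Brass collar, 24 mm across, 14 mm high, lying on the mat between the braces; origin at the centre of its underside. Leave it.
- jar: Amber jar with a metal cap, 64 mm across, 120 mm high, to the right of the mat; origin under its centre. Leave it.

How it is judged:
By the outcome, as a careful person would: the job done as asked, in the order asked, and still so for the second after the job is handed in, with the robot touching nothing.
It also fails if it takes over 72 s, if anything falls off the work surface, if the arm or the gripper's body presses on something with over 40 N, if the wrist force passes 120 N, or if a joint passes its speed limit or range.

ROBOT

A 6-joint arm with a two-finger parallel gripper is mounted at the origin on the work surface. World frame = base frame: x ahead of the robot, y to its left, z up, the work surface at z = 0. Lengths are in m, angles in rad, forces in N, time in s.
With the tool pointing down it reaches from about 0.35 to 1 m from the base axis. Payload 7.1 kg.
Tool frame: the origin (TCP) lies between the finger pads; the fingertips stand 22 mm ahead of it and the grasp point (between the pads) lies 3 mm ahead of it; x points along the fingers, y is the direction in which the jaws open and shut, and the axes are right-handed (so a half turn about x gives the same grasp; the last joint's range is limited). The gripper opens to 85 mm and grips with 20 to 120 N. Pads are 22 mm wide; open, the fingers measure 114 mm over their backs; the gripper's body (76 mm by 85 mm) begins 54 mm behind the grasp point. The pads swing forward as they close: fully open they stand 13 mm farther back than shut.
Start: joints at [-1.365, 0.423, 1.63, -0, 1.089, -0.019], TCP at [0.139, -0.609, 0.253] pointing down, gripper open.
Joint ranges: [-3, 3], [-0.9, 2.11], [0.09, 2.58], [-1.31, 4.45], [0.11, 2.69], [-2.54, 2.54]. Speed limits (rad/s): [2.39, 2.39, 3.01, 3.14, 3.14, 3.14].

INTERFACE

Orientations are given as a rotation vector (axis times angle).
In Python, from rig import manip gives the robot as it stands. The module is installed in compiled form; this text tells all that it offers. Calls block until the motion is done:
- manip.move_to(position, orientation): joint-space move of the TCP to a pose.
- manip.servo_line(position, orientation=None, rate=0.15): straight line of the TCP; orientation=None keeps the orientation; rate is the mean speed in m/s.
- manip.set_joints(angles): joint-space move.
- manip.command_gripper(opening, f_grip=None): finger opening in m; f_grip is the grip in N (None keeps the last); returns when the fingers have stopped.
- manip.hold(seconds).
- manip.solve_ik(position, orientation): joint angles nearest the present ones, or None.
- manip.camera(name): name is "scene" or "top"; returns a dict with "image" (420x560x3 uint8, red, green, blue), "fx", "fy", "cx", "cy" (pixels), "k1" (the pictures are not rectified: a ray, as slopes to the right and down, at radius r is drawn at 1 + k1 r^2 times it, then the intrinsics apply), "cam_to_world" (4x4, takes a point from camera to world coordinates). Camera axes: x right, y down, z forward; pixel columns grow to the right and rows downward; lengths in m; the calibration is good to about 2 mm. A picture is of the moment at which its call begins. There is no depth.
A pose or a line that the arm cannot do raises manip.IKError and nothing moves.
- manip.sign_off(): hands the job in, once; it reports no verdict.
Readings, each from a call of its own:
- manip.get_time(): time.
- manip.get_joint_positions(): joint angles.
- manip.get_joint_vel(): joint speeds.
- manip.get_tau(): joint torques, N m.
- manip.get_position(): TCP position.
- manip.get_ee_rot(): TCP orientation.
- manip.get_contact_force(): force on the tool from outside, world axes, zero at the start.
- manip.get_torque(): the same for the moment, N m.
- manip.get_width(): finger opening in m.
Only numpy, scipy, OpenCV 4.12 (cv2) and the standard library are available. Lean on these libraries where they do the work, as an engineer would, in place of code of your own. Each camera call takes 0.05 s, during which the arm holds its last target.

## Working session

There is one attempt and no reset: what is moved stays moved. The work goes in short steps, each a Python script; the robot and the scene stay as the last script left them, time stands still between calls to the robot, and variables do not carry over. Pictures are saved under pics/ and viewed, and the job is handed in when it is done.

```bash
mkdir -p pics; python3 - <<'E'
from rig import manip
import cv2,pickle
d={}
for n in("scene","top"):
    c=manip.camera(n); d[n]=c
    cv2.imwrite(f"pics/{n}0.png",c["image"][:,:,::-1]); print(n,c["fx"],c["fy"],c["cx"],c["cy"],c["k1"],c["cam_to_world"].round(3).tolist())
pickle.dump(d,open("c0.pkl","wb"))
print(manip.get_time(),manip.get_ee_rot(),manip.get_width())
E
```

```text
scene 486.75934436207126 486.75934436207126 280.2270839204207 213.70381881774134 -0.0935958988189187 [[0.734, 0.558, -0.387, 0.983], [0.679, -0.601, 0.421, -0.53], [0.002, -0.571, -0.821, 0.95], [0.0, 0.0, 0.0, 1.0]]
top 392.60843874222405 392.60843874222405 277.0237700041365 206.40069480663925 -0.08048604929378547 [[0.016, -0.997, 0.07, 0.484], [-1.0, -0.016, -0.007, -0.108], [0.008, -0.07, -0.998, 1.146], [0.0, 0.0, 0.0, 1.0]]
0.1 [ 2.10296645  0.23894817 -2.10326504] 0.08543939932484405
```

View pics/top0.png

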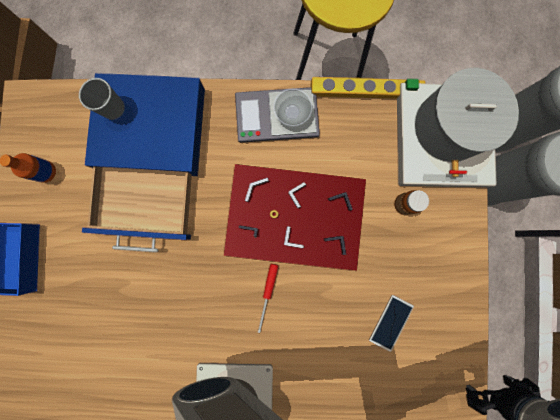

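View pics/scene0.png

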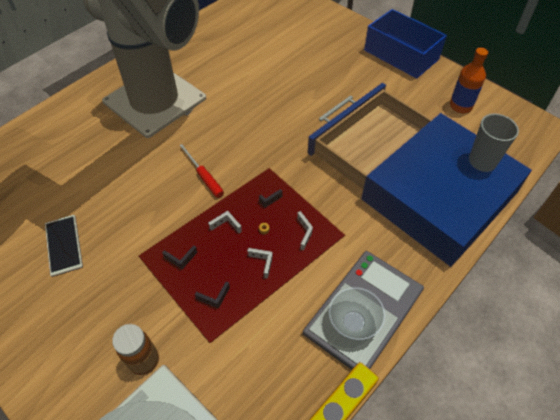

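```bash
cat > h.py <<'E'
import numpy as np,cv2,pickle
def w2p(c,P):
    P=np.atleast_2d(P); T=np.linalg.inv(c["cam_to_world"]); q=P@T[:3,:3].T+T[:3,3]
    s=q[:,:2]/q[:,2:]; s=s*(1+c["k1"]*(s**2).sum(1,keepdims=True))
    return s*[c["fx"],c["fy"]]+[c["cx"],c["cy"]]
def p2w(c,uv,z):
    uv=np.atleast_2d(np.asarray(uv,float)); K=np.array([[c["fx"],0,c["cx"]],[0,c["fy"],c["cy"]],[0,0,1]])
    s=cv2.undistortPoints(uv[:,None],K,np.array([c["k1"],0,0,0,0]))[:,0]
    # inverse of forward model 1+k1 r^2
    d=np.c_[s,np.ones(len(s))]@c["cam_to_world"][:3,:3].T; o=c["cam_to_world"][:3,3]
    return o+d*((z-o[2])/d[:,2])[:,None]
def ortho(c,x0,x1,y0,y1,z,res=0.0005):
    # rows: x decreasing, cols: y decreasing
    xs=np.arange(x1,x0,-res); ys=np.arange(y1,y0,-res)
    X,Y=np.meshgrid(xs,ys,indexing='ij')
    uv=w2p(c,np.c_[X.ravel(),Y.ravel(),np.full(X.size,z)]).astype(np.float32).reshape(*X.shape,2)
    return cv2.remap(c["image"],uv,None,cv2.INTER_CUBIC)[:,:,::-1]
E
python3 - <<'E'
from h import *
d=pickle.load(open("c0.pkl","rb"))
for n in d:
    c=d[n]
    mat=[(235,164),(366,179),(357,271),(224,256)] if n=="top" else [(268,169),(344,235),(210,335),(140,255)]
    print(n,p2w(c,mat,0.004).round(3).tolist())
    im=ortho(c,.39,.69,-.29,.16,.029,.0006)
    # grid labels
    for k in range(0,9): 
        v=int((.16-(.15-.05*k))/.0006); cv2.line(im,(v,0),(v,6),(0,255,0),1); cv2.putText(im,f"{.15-.05*k:.2f}",(v,18),0,.4,(0,255,0),1)
    for k in range(6):
        v=int((.69-(.65-.05*k))/.0006); cv2.line(im,(0,v),(6,v),(0,255,0),1); cv2.putText(im,f"{.65-.05*k:.2f}",(8,v),0,.4,(0,255,0),1)
    cv2.imwrite(f"pics/ortho_{n}.png",im); print(im.shape)
c=d["top"]
print("handle",p2w(c,[(115,247),(158,249)],.0575).round(3)); 
print("front top",p2w(c,[(84,231),(190,237)],.078).round(3))
print("unit top",p2w(c,[(86,165),(193,173),(204,80),(96,74)],.09).round(3))
print("front top scene",p2w(d["scene"],[(311,147),(385,88)],.078).round(3))
print("handle scene",p2w(d["scene"],[(321,116),(353,99)],.0575).round(3))
E
```

```text
scene [[0.421, 0.035, 0.004], [0.685, 0.011, 0.004], [0.637, -0.362, 0.004], [0.383, -0.343, 0.004]]Traceback (most recent call last):
  File "<stdin>", line 10, in <module>
cv2.error: OpenCV(4.12.0) :-1: error: (-5:Bad argument) in function 'line'
> Overload resolution failed:
>  - Layout of the output array img is incompatible with cv::Mat
>  - Expected Ptr<cv::UMat> for argument 'img'
```

```bash
sed -i 's/return cv2.remap(\(.*\))\[:,:,::-1\]/return np.ascontiguousarray(cv2.remap(\1)[:,:,::-1])/' h.py
python3 - <<'E'
from h import *
d=pickle.load(open("c0.pkl","rb"))
for n in d:
    c=d[n]
    mat=[(235,164),(366,179),(357,271),(224,256)] if n=="top" else [(268,169),(344,235),(210,335),(140,255)]
    print(n,p2w(c,mat,0.004).round(3).tolist())
    im=ortho(c,.36,.70,-.38,.06,.029,.0006)
    for k in range(0,9): 
        y=.05-.05*k;v=int((.06-y)/.0006); cv2.line(im,(v,0),(v,6),(0,255,0),1); cv2.putText(im,f"{y:.2f}",(v,18),0,.4,(0,255,0),1)
    for k in range(6):
        x=.65-.05*k;v=int((.70-x)/.0006); cv2.line(im,(0,v),(6,v),(0,255,0),1); cv2.putText(im,f"{x:.2f}",(8,v),0,.4,(0,255,0),1)
    cv2.imwrite(f"pics/ortho_{n}.png",im); print(im.shape)
c=d["top"]
print("handle",p2w(c,[(115,247),(158,249)],.0575).round(3)); 
print("front top",p2w(c,[(84,231),(190,237)],.078).round(3))
print("unit top",p2w(c,[(86,165),(193,173),(204,80),(96,74)],.09).round(3))
print("front top scene",p2w(d["scene"],[(311,147),(385,88)],.078).round(3))
print("handle scene",p2w(d["scene"],[(321,116),(353,99)],.0575).round(3))
E
```

```text
scene [[0.421, 0.035, 0.004], [0.685, 0.011, 0.004], [0.637, -0.362, 0.004], [0.383, -0.343, 0.004]]
(567, 734, 3)
top [[0.687, 0.01, 0.004], [0.65, -0.377, 0.004], [0.38, -0.351, 0.004], [0.418, 0.035, 0.004]]
(567, 734, 3)
handle [[0.44  0.335 0.058]
 [0.437 0.213 0.058]]
front top [[0.482 0.416 0.078]
 [0.472 0.12  0.078]]
unit top [[0.664 0.414 0.09 ]
 [0.646 0.114 0.09 ]
 [0.908 0.094 0.09 ]
 [0.926 0.403 0.09 ]]
front top scene [[0.493 0.112 0.078]
 [0.499 0.412 0.078]]
handle scene [[0.429 0.228 0.057]
 [0.45  0.337 0.057]]
```

View pics/ortho_top.png

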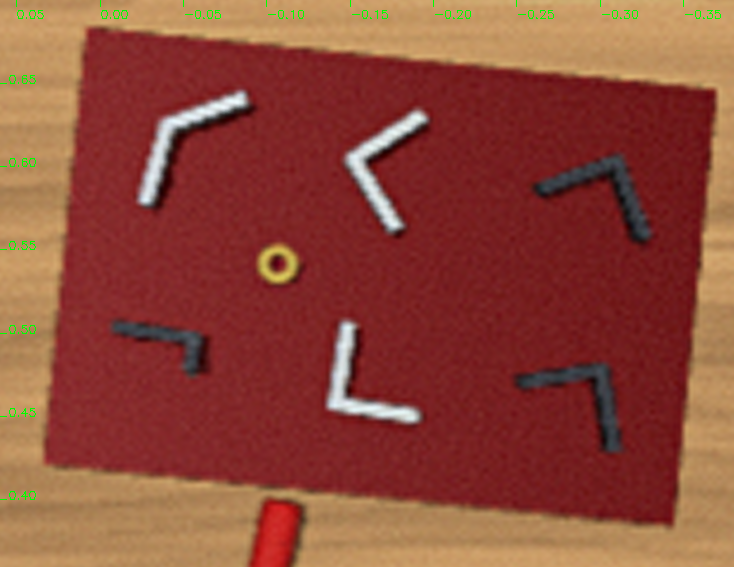

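View pics/ortho_scene.png

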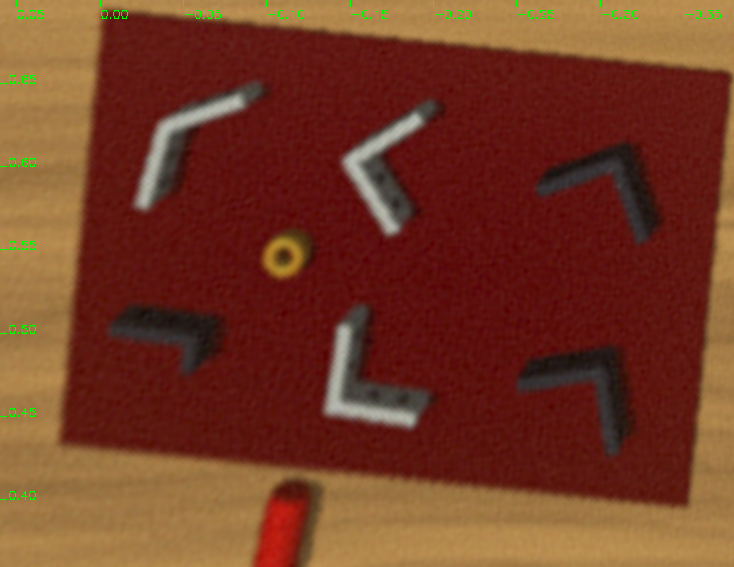

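Top-left at ortho (168,125) is the bent one: its legs measure about 124° apart. The dark one at (197,338) is the short one, with a stump of about 20 mm. Both cameras agree to about 3 mm. Next I'll measure the drawer more closely.

```bash

python3 - <<'E'
from h import *
d=pickle.load(open("c0.pkl","rb"))
for z in (.078,):
  o=[]
  for n in ("top","scene"):
    c=d[n]
    im=ortho(c,.38,.72,.08,.45,z,.001)
    for k in range(8): 
        y=.45-.05*k;v=int((.45-y)/.001); cv2.line(im,(v,0),(v,6),(0,255,0),1); cv2.putText(im,f"{y:.2f}",(v,18),0,.35,(0,255,0),1)
    for k in range(7):
        x=.70-.05*k;v=int((.72-x)/.001); cv2.line(im,(0,v),(6,v),(0,255,0),1); cv2.putText(im,f"{x:.2f}",(8,v),0,.35,(0,255,0),1)
    o.append(im)
  cv2.imwrite("pics/drawer_a.png",np.hstack(o))
E
```

```text
(no output)
```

View pics/drawer_a.png

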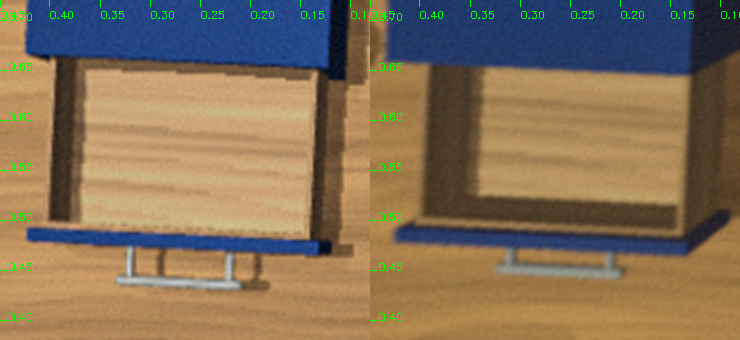

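```bash
cat > g.py <<'E'
from rig import manip
from h import *
from scipy.spatial.transform import Rotation as R
A=np.radians(-2.7); O=np.array([.486,.271])
def dpt(x,y): return O+x*np.array([np.cos(A),np.sin(A)])+y*np.array([-np.sin(A),np.cos(A)])
def ori(t,flip):
    t=t+np.pi*flip
    X=np.array([0,0,-1.]);Y=np.array([np.cos(t),np.sin(t),0]);return R.from_matrix(np.c_[X,Y,np.cross(X,Y)]).as_rotvec()
def best(p,t):
    q0=manip.get_joint_positions();r=[]
    for f in(0,1):
        q=manip.solve_ik(p,ori(t,f))
        if q is not None: r.append((abs(np.array(q)-q0).max(),f,np.round(q,2).tolist()))
    print(r); return min(r)[1]
def snap(name):
    for n in("top","scene"):
        c=manip.camera(n); pickle.dump(c,open(f"{name}_{n}.pkl","wb")); cv2.imwrite(f"pics/{name}_{n}.png",c["image"][:,:,::-1])
def st(m): print(m,round(manip.get_time(),2),np.round(manip.get_position(),3),"F",np.round(manip.get_contact_force(),1),"w",round(manip.get_width(),4))
def pick(p,legyaw,zt=.028,up=.13):
    t=legyaw+np.pi/2
    f=best([*p,up],t); o=ori(t,f)
    manip.command_gripper(.045)
    manip.move_to([*p,up],o); st("above")
    manip.servo_line([*p,zt+.02],rate=.2); manip.servo_line([*p,zt],rate=.05); st("down")
    manip.command_gripper(0.0,30); st("grip")
    manip.servo_line([*p,up],rate=.2); st("lift"); return f
def place(p,legyaw,f,zt=.049,up=.14):
    o=ori(legyaw+np.pi/2,f)
    manip.move_to([*p,up],o); st("above drawer")
    manip.servo_line([*p,zt+.02],rate=.2); manip.servo_line([*p,zt],rate=.05); st("down")
    manip.command_gripper(.035); st("rel")
    manip.servo_line([*p,up],rate=.2); st("up")
E
python3 - <<'E'
from g import *
y=np.radians(165.3); c=np.array([.625,-.0395])+.020*np.array([np.cos(y),np.sin(y)])
print(c); f=pick(c,y); print(f); snap("s1")
E
```

```text
[ 0.60565464 -0.03442484]
[(np.float64(1.7699626368349657), 0, [-0.08, 0.56, 1.75, -0.0, 0.84, 1.75]), (np.float64(1.371630016754827), 1, [-0.08, 0.56, 1.75, -0.0, 0.84, -1.39])]
above 3.23 [ 0.606 -0.035  0.13 ] F [0.3 0.  0.4] w 0.0449
down 4.33 [ 0.606 -0.034  0.028] F [ 0.5 -0.7 -0.6] w 0.0451
grip 4.75 [ 0.606 -0.034  0.028] F [0.1 1.  2.4] w 0.0074
lift 5.41 [ 0.605 -0.034  0.129] F [-0.5  0.7 -1.9] w 0.0071
1
```

View pics/s1_scene.png

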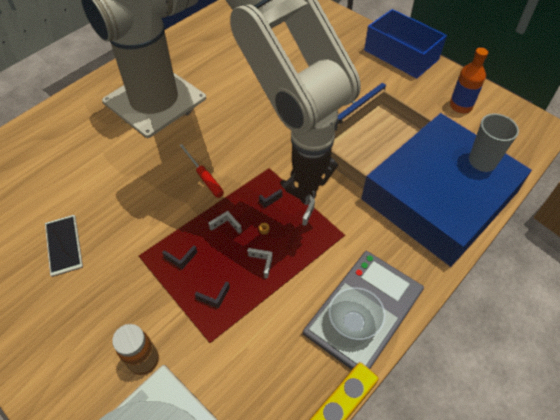

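The brace is held: finger width is about 7.4 mm, and the bright brace shows under the fingers at (308,210). I'll place it next.

```bash
python3 - <<'E'
from g import *
p=dpt(.07,.07); print(p)
place(p,np.radians(177.3),1)
y=np.radians(82.3); c=np.array([.497,-.0575])+.024*np.array([np.cos(y),np.sin(y)])
print(c); f=pick(c,y); print("F",f); snap("s2")
E
```

```text
[0.55921974 0.33762484]
above drawer 6.91 [0.56  0.337 0.14 ] F [-0.1  0.7 -1.1] w 0.0074
down 7.97 [0.559 0.338 0.049] F [ 0.4  0.1 -0.8] w 0.0075
rel 8.35 [0.559 0.338 0.049] F [-1.1  0.1 -0.7] w 0.0351
up 8.96 [0.559 0.337 0.14 ] F [ 0.3 -0.2 -1. ] w 0.0351
[ 0.50021567 -0.0337164 ]
[(np.float64(1.0420634420509267), 1, [-0.09, 0.43, 1.98, 0.0, 0.73, 0.04])]
above 10.62 [ 0.501 -0.033  0.13 ] F [ 0.4 -0.2 -0.5] w 0.0451
down 11.72 [ 0.5   -0.034  0.028] F [-0.3 -0.5  0.2] w 0.0449
grip 12.14 [ 0.5   -0.034  0.028] F [-1.  -0.6  3.2] w 0.0075
lift 12.8 [ 0.5   -0.034  0.13 ] F [ 0.2 -0.4 -0.8] w 0.0074
F 1
```

View pics/s2_scene.png

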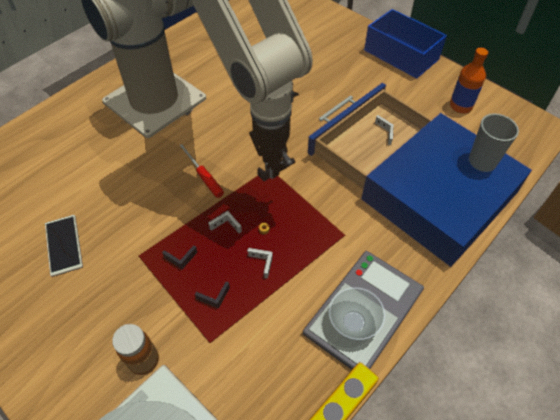

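View pics/s2_top.png

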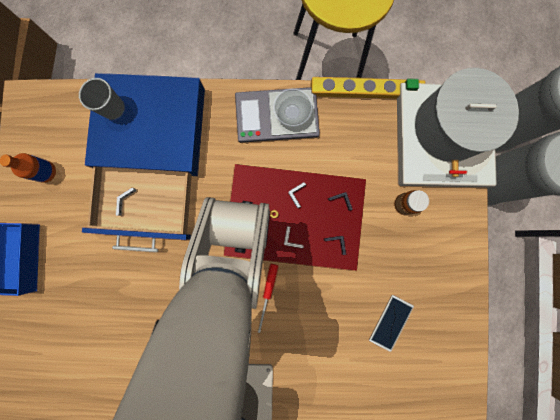

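The bent brace lies in the drawer at top-view pixel (125,200), and the short one is held. I'll place the short one, then look again.

```bash
python3 - <<'E'
from g import *
p=dpt(.08,-.06); print(p)
place(p,np.radians(87.3),1)
# staging before handle, high
hc=np.array([.4385,.274]); dx=np.array([np.cos(A),np.sin(A)])
for back in(.055,.045):
  for t in (A+np.pi/2,A):
    for z in (.16,.058): print(back,t);best([*(hc-back*dx),z],t)
manip.command_gripper(0.0)
s=hc-.05*dx
f=best([*s,.16],A+np.pi/2)
manip.move_to([*s,.16],ori(A+np.pi/2,f)); st("stage")
snap("s3"); print(f)
E
```

```text
[0.5630848  0.20729809]
above drawer 13.88 [0.562 0.206 0.139] F [ 0.3 -0.8  0.3] w 0.0076
down 14.94 [0.563 0.207 0.049] F [-0.9  0.6 -1.3] w 0.0074
rel 15.32 [0.563 0.207 0.049] F [ 0.7  0.5 -0.6] w 0.0351
up 15.93 [0.563 0.207 0.14 ] F [-0.6 -0.6  0.1] w 0.0348
0.055 1.5236724369910497
[(np.float64(1.3041283352045394), 0, [0.6, 0.35, 2.03, -0.0, 0.77, -0.92]), (np.float64(1.8374643183852533), 1, [0.6, 0.35, 2.03, 0.0, 0.77, 2.22])]
0.055 1.5236724369910497
[(np.float64(1.304128335204539), 0, [0.6, 0.55, 2.06, -0.0, 0.53, -0.92]), (np.float64(1.8374643183852533), 1, [0.6, 0.55, 2.06, 0.0, 0.53, 2.22])]
0.055 -0.0471238898038469
[(np.float64(0.2683985635820334), 0, [0.6, 0.35, 2.03, 0.0, 0.77, 0.65]), (np.float64(2.8749246619994357), 1, [0.6, 0.35, 2.03, -0.0, 0.77, -2.49])]
0.055 -0.0471238898038469
[(np.float64(0.31491568976151796), 0, [0.6, 0.55, 2.06, 0.0, 0.53, 0.65]), (np.float64(2.8749246619994357), 1, [0.6, 0.55, 2.06, -0.0, 0.53, -2.49])]
0.045 1.5236724369910497
[(np.float64(1.3166643451924427), 0, [0.59, 0.36, 2.01, -0.0, 0.77, -0.94]), (np.float64(1.8249283083973504), 1, [0.59, 0.36, 2.01, 0.0, 0.77, 2.2])]
0.045 1.5236724369910497
[(np.float64(1.3166643451924427), 0, [0.59, 0.55, 2.04, -0.0, 0.55, -0.94]), (np.float64(1.8249283083973504), 1, [0.59, 0.55, 2.04, 0.0, 0.55, 2.2])]
0.045 -0.0471238898038469
[(np.float64(0.2541440815537364), 0, [0.59, 0.36, 2.01, 0.0, 0.77, 0.63]), (np.float64(2.8874606719873386), 1, [0.59, 0.36, 2.01, -0.0, 0.77, -2.51])]
0.045 -0.0471238898038469
[(np.float64(0.3044873684781988), 0, [0.59, 0.55, 2.04, 0.0, 0.55, 0.63]), (np.float64(2.8874606719873386), 1, [0.59, 0.55, 2.04, -0.0, 0.55, -2.51])]
[(np.float64(1.310410318535621), 0, [0.59, 0.35, 2.02, -0.0, 0.77, -0.93]), (np.float64(1.8311823350541725), 1, [0.59, 0.35, 2.02, 0.0, 0.77, 2.21])]
stage 17.56 [0.389 0.277 0.16 ] F [-0.3  0.   0.5] w 0.0004
0
```

View pics/s3_scene.png

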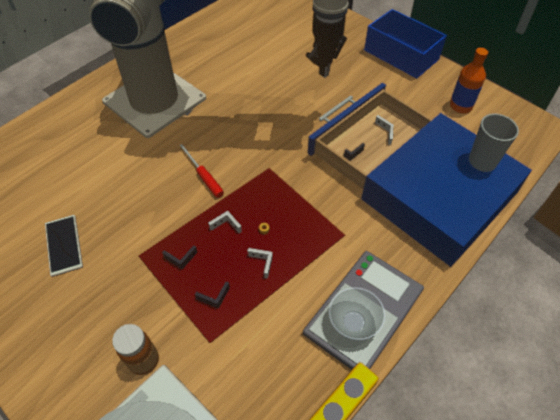

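View pics/s3_top.png

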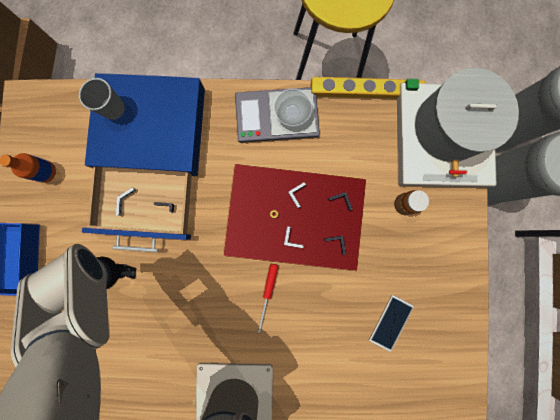

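Both rejects lie in the drawer, bent at (124,201) and short at (165,207). I'll push the handle shut, watching the force.

```bash
python3 - <<'E'
from g import *
hc=np.array([.4385,.274]); dx=np.array([np.cos(A),np.sin(A)])
P=lambda d:[*(hc+d*dx),.056]
manip.servo_line(P(-.05),rate=.15); st("low")
for d in(-.02,.02,.06,.10,.125): manip.servo_line(P(d),rate=.1); st(d)
d=.125
while d<.185:
    d+=.004; manip.servo_line(P(d),rate=.04); F=np.array(manip.get_contact_force()); fa=F[:2]@dx
    if fa<-10: break
st(d)
snap("s4")
E
```

```text
low 18.5 [0.389 0.277 0.056] F [0.4 0.  0.6] w 0.0002
-0.02 18.95 [0.419 0.275 0.056] F [ 0.1 -0.6  0.6] w 0.0002
0.02 19.5 [0.458 0.273 0.056] F [-1.2 -0.1  0.1] w -0.0
0.06 20.05 [0.498 0.271 0.056] F [-0.   0.3 -0.3] w -0.0001
0.1 20.6 [0.538 0.269 0.056] F [ 0.2 -0.3 -0.3] w -0.0001
0.125 21.0 [0.563 0.268 0.056] F [-0.3 -0.   0.3] w -0.0001
0.15700000000000003 23.0 [0.59  0.267 0.056] F [-18.6   2.7  13.6] w -0.0002
```

View pics/s4_top.png

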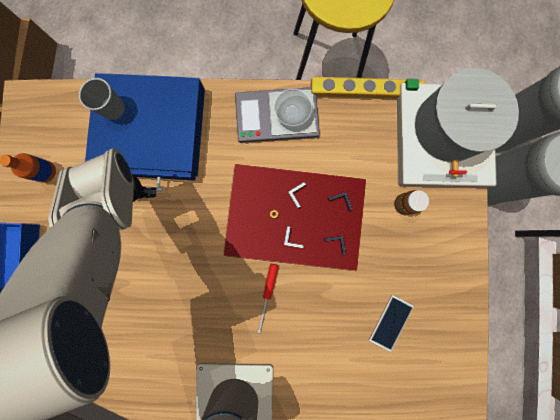

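View pics/s4_scene.png

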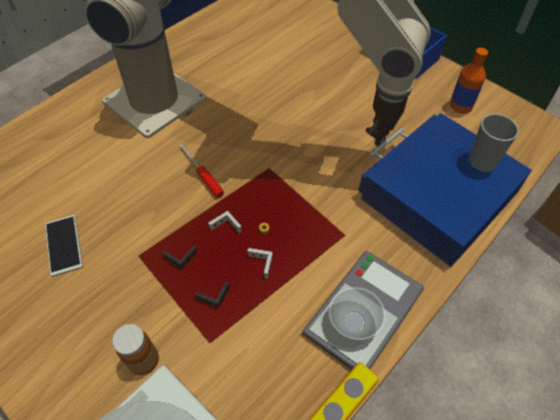

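```bash
python3 - <<'E'
from g import *
hc=np.array([.4385,.274]); dx=np.array([np.cos(A),np.sin(A)])
manip.servo_line([*(hc+.05*dx),.056],rate=.1)
manip.servo_line([*(hc+.02*dx),.2],rate=.2)
manip.move_to([.42,0.05,.3],manip.get_ee_rot())
st("away"); snap("s5")
o=[]
for n in("top","scene"):
    c=pickle.load(open(f"s5_{n}.pkl","rb"))
    o.append(ortho(c,.54,.74,.08,.45,.078,.001))
cv2.imwrite("pics/s5_o.png",cv2.resize(np.hstack(o),None,fx=1,fy=1))
E
```

```text
away 26.18 [0.42  0.05  0.299] F [-0.3  0.5 -0.1] w -0.0001
```

View pics/s5_o.png

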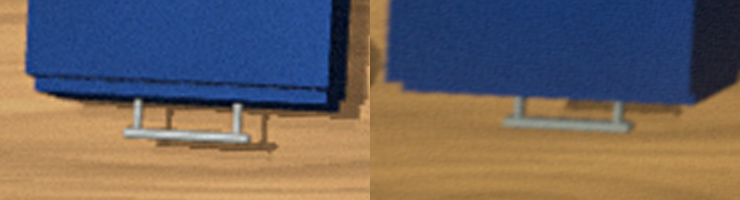

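View pics/s5_top.png

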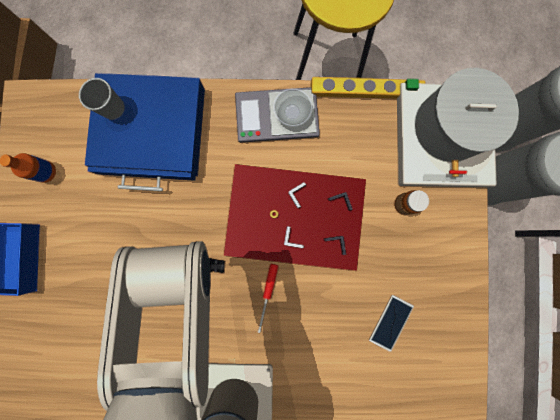

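View pics/s5_scene.png

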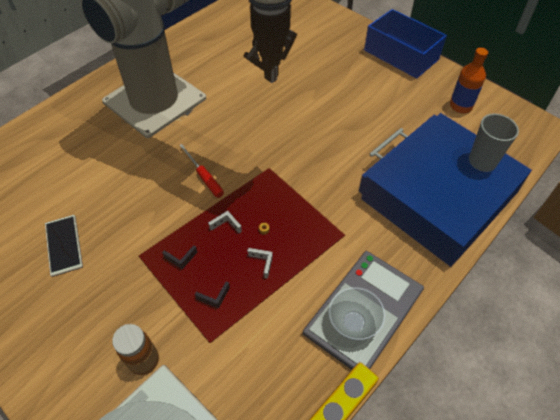

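```bash
python3 - <<'E'
from h import *
c=pickle.load(open("s5_top.pkl","rb"))
im=ortho(c,.59,.68,.12,.42,.078,.0004); cv2.imwrite("pics/s6.png",im)
for y in(.36,.30,.20,.16):
    col=int((.42-y)/.0004); p=im[:,col-12:col+12,:].mean(1)
    # shear small; print blue & sum profile
    print(y,[(round(.68-.0004*r,4),int(p[r,0]),int(p[r,2])) for r in range(10,130,5)])
print(w2p(c,[[.655,.27,.09],[.655,.27,.078],[.643,.27,.078]]))
E
```

```text
0.36 [(0.676, 131, 34), (0.674, 131, 34), (0.672, 132, 35), (0.67, 134, 38), (0.668, 137, 38), (0.666, 125, 35), (0.664, 101, 32), (0.662, 81, 26), (0.66, 100, 28), (0.658, 132, 34), (0.656, 134, 34), (0.654, 135, 35), (0.652, 141, 38), (0.65, 142, 38), (0.648, 114, 27), (0.646, 66, 12), (0.644, 30, 6), (0.642, 30, 12), (0.64, 39, 62), (0.638, 53, 111), (0.636, 61, 129), (0.634, 75, 155), (0.632, 88, 177), (0.63, 92, 184)]
0.3 [(0.676, 135, 35), (0.674, 134, 36), (0.672, 134, 35), (0.67, 135, 35), (0.668, 138, 36), (0.666, 143, 38), (0.664, 133, 36), (0.662, 105, 28), (0.66, 70, 23), (0.658, 79, 27), (0.656, 120, 35), (0.654, 136, 37), (0.652, 143, 39), (0.65, 145, 40), (0.648, 145, 38), (0.646, 121, 33), (0.644, 78, 20), (0.642, 41, 8), (0.64, 28, 2), (0.638, 35, 38), (0.636, 46, 83), (0.634, 51, 104), (0.632, 72, 151), (0.63, 87, 180)]
0.2 [(0.676, 136, 36), (0.674, 137, 36), (0.672, 136, 35), (0.67, 137, 38), (0.668, 137, 39), (0.666, 133, 34), (0.664, 135, 36), (0.662, 137, 37), (0.66, 134, 34), (0.658, 122, 32), (0.656, 79, 28), (0.654, 74, 30), (0.652, 130, 39), (0.65, 141, 37), (0.648, 143, 37), (0.646, 145, 40), (0.644, 147, 39), (0.642, 143, 38), (0.64, 108, 29), (0.638, 56, 14), (0.636, 36, 5), (0.634, 33, 18), (0.632, 40, 54), (0.63, 48, 97)]
0.16 [(0.676, 140, 37), (0.674, 141, 37), (0.672, 143, 40), (0.67, 142, 40), (0.668, 141, 39), (0.666, 140, 38), (0.664, 140, 37), (0.662, 141, 39), (0.66, 143, 40), (0.658, 143, 37), (0.656, 125, 32), (0.654, 79, 26), (0.652, 62, 25), (0.65, 121, 34), (0.648, 140, 35), (0.646, 141, 36), (0.644, 143, 39), (0.642, 151, 42), (0.64, 142, 41), (0.638, 103, 29), (0.636, 50, 9), (0.634, 31, 3), (0.632, 35, 20), (0.63, 45, 58)]
[[136.79433168 168.88053182]
 [138.28536091 169.59325902]
 [138.09011794 173.88885396]]
```

View pics/s6.png

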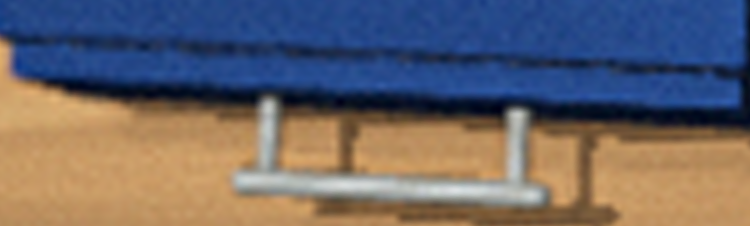

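The seam is uniform and the panel stands about 12 mm proud, which is its own thickness, so it looks shut. The vertical force during the push was odd, so I'll confirm with a second gentle push at a different height.

```bash
python3 - <<'E'
from g import *
hc=np.array([.4385,.274]); dx=np.array([np.cos(A),np.sin(A)])
P=lambda d,z=.062:[*(hc+d*dx),z]
o=ori(A+np.pi/2,0)
manip.move_to(P(.06,.2),o); manip.servo_line(P(.09),rate=.2); manip.servo_line(P(.138),rate=.1)
d=.138
while d<.17:
    d+=.002; manip.servo_line(P(d),rate=.03); F=np.array(manip.get_contact_force()); p=np.array(manip.get_position())
    print(round(d,3),((p[:2]-hc)@dx).round(4),F.round(1))
    if F[:2]@dx<-22: break
manip.servo_line(P(.09),rate=.1); manip.servo_line(P(.06,.2),rate=.2)
manip.move_to([.42,0.05,.3],manip.get_ee_rot()); manip.hold(.5)
st("away"); snap("s7")
c=pickle.load(open("s7_top.pkl","rb")); cv2.imwrite("pics/s7_o.png",ortho(c,.59,.68,.12,.42,.078,.0004))
a=pickle.load(open("s5_top.pkl","rb"))["image"].astype(int);b=c["image"].astype(int)
print(abs(a-b)[60:260,80:215].max(), abs(a-b)[160:275,225:440].max())
E
```

```text
0.14 0.1396 [ 0.3  0.3 -0.3]
0.142 0.1421 [-0.3  0.6 -0.9]
0.144 0.1442 [-0.1 -0.1  0.2]
0.146 0.1462 [-0.6  0.1  0.4]
0.148 0.1481 [ 0.1 -0.3  1.3]
0.15 0.1502 [ 0.4 -0.2 -0.1]
0.152 0.1517 [-1.1  0.5  0.6]
0.154 0.1519 [-8.7  0.9  4.9]
0.156 0.152 [-15.7   1.6  10.2]
0.158 0.1522 [-21.7   3.8  15.5]
0.16 0.1524 [-28.6   4.7  20.7]
away 34.73 [0.42 0.05 0.3 ] F [ 0.6 -0.8 -1.4] w 0.0004
62 51
```

View pics/s7_o.png

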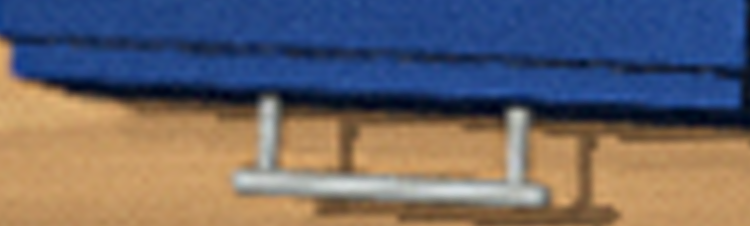

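The second push stopped hard at the same place (0.152 m) and the picture is unchanged, so the drawer is fully shut. I'm handing the job in.

```bash
python3 -c "
from rig import manip
print(manip.sign_off(), manip.get_time())"
```

```text
the job is handed in; nothing more can be done
the job is handed in; nothing more can be done
```

The two bad braces are in the drawer of the blue unit and the drawer is pushed shut. I handed the job in at about 35 s, against the 72 s limit.

- **The rejects:** the bent brace was the bright one nearest the drawer in the far row. Its legs measured about 124° apart. The short brace was the dark one in the near row, with a stump of about 20 mm. Both lay flat and clear of each other in the drawer before I closed it.
- **The drawer:** I pushed it by the handle to a hard stop. A second push at a different height met the same stop (0.152 m along the slide), with the horizontal force rising to about 29 N. In the last pictures the seam is even and the front stands out only by its own 12 mm thickness.
- **Left alone:** I did not touch the four sound braces, the brass collar or the jar. They look unmoved in the pictures taken after the first push. After the second push I compared that area only by pixel difference (up to 51 grey levels), which I took for image noise and did not look into.
- **Odd reading:** pushing against the stop also gave an upward force of up to about 21 N. I put this down to the fingers rubbing on the handle bar, but I did not confirm that. It disappeared when the arm backed off.

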